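Clamp a glued edge strip with self-closing tweezers

ROBOT

A 6-joint arm with a two-finger parallel gripper is mounted at the origin on the work surface. World frame = base frame: x ahead of the robot, y to its left, z up, the work surface at z = 0. Lengths are in m, angles in rad, forces in N, time in s.
With the tool pointing down it reaches from about 0.375 to 0.975 m from the base axis. Payload 3.8 kg.
Tool frame: the origin (TCP) lies midway between the tips of the shut fingers; the grasp point (between the pads) lies 19 mm behind it; z points along the fingers, y is the line along which they close (so a half turn about z gives the same grasp; the last joint's range is limited). The gripper opens to 88 mm and grips with 3 to 60 N. Pads are 18 mm wide; open, the fingers measure 123 mm over their backs; the gripper's body (75 mm by 187 mm) begins 45 mm behind the grasp point.
Start: joints at [1.21, 0.264, 1.604, -0, 1.274, -0.037], TCP at [0.215, 0.64, 0.239] pointing down, gripper open.
Joint ranges: [-2.63, 2.63], [-0.94, 2.18], [0.31, 2.57], [-1.31, 4.45], [0, 2.66], [-2.55, 2.55]. Speed limits (rad/s): [2.57, 2.57, 3.14, 3.14, 3.14, 3.14].

INTERFACE

Orientations are given as a rotation vector (axis times angle).
In Python, from cell import manip, inverse_kinematics, cams, order gives the robot as it stands. Calls block until the motion is done:
- manip.move_pose(position, orientation): joint-space move of the TCP to a pose.
- manip.move_linear(position, rate=0.15, rot=None): straight line of the TCP; rot=None keeps the orientation; rate is the mean speed in m/s.
- manip.set_joints(angles): joint-space move.
- manip.set_gripper(opening, force=None): finger opening in m; force is the grip in N (None keeps the last); returns when the fingers have stopped.
- manip.dwell(seconds).
- inverse_kinematics(position, orientation): joint angles nearest the present ones, or None.
- manip.state(): the state.
- cams.capture(name): name is "scene" or "side" or "wrist"; returns a dict with "image" (420x560x3 uint8, blue, green, red), "z_map" (420x560 float32, m along the optical axis (not along the pixel's ray), 0 where there is no reading), "intrinsics" (3x3 intrinsics, pixels), "position" and "orientation" of the camera in the world; the wrist camera has in their place "T_tool_cam" (4x4, takes a point from camera to tool coordinates, whose origin is the TCP and whose axes are the flange's). Camera axes: x right, y down, z forward; pixel columns grow to the right and rows downward; lengths in m; the calibration is good to about 2 mm. A picture is of the moment at which its call begins: read the wrist's pose just before it.
A pose or a line that the arm cannot do raises manip.IKError and nothing moves.
- order.close_job(): hands the job in; it is judged then, once.
The state is a dict: "clock": time; "joint_pos": joint angles; "joint_velocities": joint speeds; "tau": joint torques, N m; "tool_pos": TCP position; "tcp_rot": TCP orientation; "contact_force": force on the tool from outside, world axes, zero at the start; "moment": the same for the moment, N m; "gripper_width": finger opening in m; "grasp_force": force on a finger pad.
Only numpy, scipy, OpenCV 4.12 (cv2) and the standard library are available. Lean on these libraries where they do the work, as an engineer would, in place of code of your own. Each camera call takes 0.05 s, during which the arm holds its last target. There are 200 camera calls.

TASK

One of the two tablet covers in the drying stand has a metal strip freshly glued over its top edge. Squeeze the self-closing tweezers open to take them off the parking plate, lower them, still squeezed open, over the middle of that strip, and release them so that they clamp it and stand upright there by themselves. Do not drop the tweezers, and leave the other things on the bench where they are.

Things in the scene. Friction and masses are not known exactly. Their poses are not given: they have to be found in the camera images.
- tweezers: Self-closing crossed-arm steel tweezers, 154 mm tall, about 70 g, clamped tips down on the parking plate. Origin: midway between the jaw tips; z up to the tail, y the direction in which jaws open and handles are squeezed, x along the jaws' width. Jaw pads 18 mm wide (x), z 0 to 28; free space between the jaws up to z = 45, where the arms cross. Tail joint at z = 150, tail top 154
- grip (a point): Point between the black handle pads, 112 mm above the tips, to grip from above (frame as tweezers). Pads' outer faces 48 mm apart (y) at rest, 39 fully squeezed; each 24 mm wide (x), 38 mm tall (z 94 to 132). Squeezing takes 9 N, 13 N at the full stop (harder does no more); the jaws then stand 38 mm open. Let go, they shut by themselves with about 2.5 N
- jaw_a (a joint): Opening of the tweezers (rad; both arms move together about the tail joint): 0 as parked on the 6 mm plate, about 0.02 when clamped on the 11 mm strip, 0.12 fully squeezed open, -0.02 shut on nothing. The gap between the jaws is about 6 mm + 270 mm x this value
- parking: Parking stand, fixed: steel base 90 x 90 x 14 mm with an upright steel plate 6 mm thick (x) and 50 mm long (y), its top edge 100 mm above the bench. Origin: centre of the underside. The tweezers start clamped across the plate's top edge, their tips 24 mm below it
- strip: The glued metal edge strip, fixed: an inverted U channel over the top edge of one cover, 70 mm long (y), 11 mm thick over both sides (x), its sides 30 mm deep. Origin: middle of its top face, 112 mm above the bench; z up. The other cover has no strip. The tweezers are to pinch it across its thickness (x)
- cover_a: The cover that carries the strip: a dark tablet cover standing on its long edge, fixed, 180 mm long (y), 7 mm thick (x), 100 mm tall, top edge 110 mm above the bench. Origin: centre of its lower edge
- cover_b: The other cover, the same but without a strip, parallel to the first, 60 mm from it, in the other slot of the stand (either side)
- phone: Loose bystander: phone lying flat, 150 x 72 x 9 mm, origin at the centre of the underside
- driver: Loose bystander: screwdriver lying on the bench, 170 mm long
- brush: Loose bystander: brush lying on the bench, 180 mm long
- jar: Loose bystander: jar, 60 mm across, 75 mm tall, origin at the centre of the underside
- battery: Loose bystander: flat battery pack, 90 x 200 x 12 mm, origin at the centre of the underside
- mug: Loose bystander: white mug, 80 mm across, 90 mm tall, origin at the centre of the underside
There are look-alikes about, which are no part of the job. What is shaped like the tweezers but green or orange is not meant.

How it is judged:
By the outcome, as a careful person would: the job done as asked, in the order asked, and still so for the second after the job is handed in, with the robot touching nothing.
It also fails if it takes over 35 s, if anything falls off the work surface, if the arm or the gripper's body presses on something with over 40 N, if the wrist force passes 120 N, or if a joint passes its speed limit or range.

## Working session

There is one attempt and no reset: what is moved stays moved. The work goes in short steps, each a Python script; the robot and the scene stay as the last script left them, time stands still between calls to the robot, and variables do not carry over. Pictures are saved under pics/ and viewed, at most 10 in all, crops included, and the job is handed in when it is done.

```bash
ls; mkdir -p pics; cat > h.py <<'E'
import numpy as np, cv2
from scipy.spatial.transform import Rotation as R
from cell import manip, inverse_kinematics, cams, order
def cap(n):
    s=manip.state(); c=cams.capture(n)
    if 'T_tool_cam' in c:
        T=np.eye(4);T[:3,:3]=R.from_rotvec(s['tcp_rot']).as_matrix();T[:3,3]=s['tool_pos'];T=T@c['T_tool_cam']
    else:
        T=np.eye(4);o=np.array(c['orientation']);T[:3,:3]=o if o.shape==(3,3) else R.from_rotvec(o).as_matrix();T[:3,3]=c['position']
    c['T']=T; return c
def cloud(c):
    z=c['z_map'];v,u=np.indices(z.shape);K=c['intrinsics']
    P=np.stack([(u-K[0][2])*z/K[0][0],(v-K[1][2])*z/K[1][1],z],-1)@c['T'][:3,:3].T+c['T'][:3,3]
    P[z==0]=np.nan; return P
E
python3 - <<'E'
from h import *
for n in ['scene','side']:
    c=cap(n); cv2.imwrite(f'pics/{n}0.png',c['image']); np.savez(n+'0.npz',P=cloud(c),im=c['image']); print(n,c['position'],c['orientation'])
print(manip.state())
E
```

```text
pics
scene [ 0.93208998 -0.5695965   1.14982227] [-2.46227991 -0.64648614  0.22298744]
side [ 0.5252713  -0.68951863  0.70152271] [-2.23150911  0.0798898  -0.00761053]
{'clock': 0.1, 'joint_pos': array([ 1.21014448e+00,  2.64723500e-01,  1.60519899e+00,  3.71759572e-05,
        1.27373216e+00, -3.68924218e-02]), 'joint_velocities': array([-0.00017338, -0.00057683, -0.00225329, -0.00058332,  0.00180485,
       -0.00056768]), 'tau': array([-1.13608289e-05, -5.03626478e+01, -3.58069575e+01,  7.29952846e-02,
        2.34264642e-02, -7.65841287e-05]), 'tool_pos': array([0.21450075, 0.63934104, 0.2375025 ]), 'tcp_rot': array([-0.50628731, -3.10007911,  0.00316374]), 'contact_force': array([ 0.23034231,  0.07611825, -0.41406986]), 'moment': array([ 0.00529281, -0.00306749, -0.00811802]), 'grasp_force': 0.0, 'gripper_width': 0.08828208333323623}
```

View pics/scene0.png

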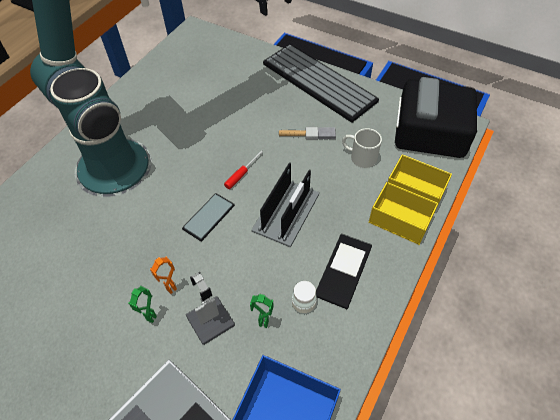

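View pics/side0.png

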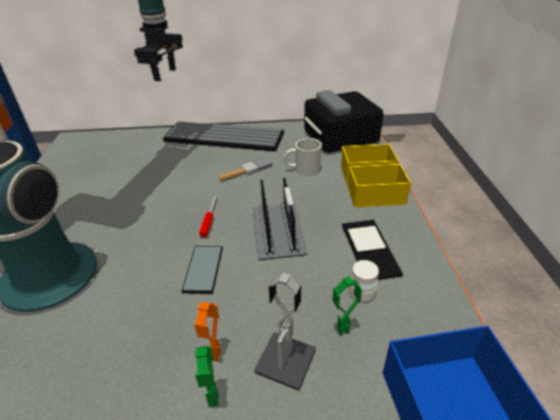

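Scene: the steel tweezers stand on the grey parking base at about (203,290). The strip is the white bar at (298,195), on the cover nearer the right. Side: tweezers at (286,300), strip at (289,195). The green and orange look-alikes are on either side of the tweezers.

```bash
python3 - <<'E'
from h import *
for n,(tw,st,base) in {'scene':((185,265,220,305),(285,180,310,210),(185,290,235,345)),'side':((262,268,308,345),(280,175,300,225),(250,330,320,390))}.items():
    d=np.load(n+'0.npz');P=d['P'];im=d['im']
    def sel(b,z0,z1,mask=None):
        p=P[b[1]:b[3],b[0]:b[2]].reshape(-1,3);q=im[b[1]:b[3],b[0]:b[2]].reshape(-1,3).astype(int)
        m=(p[:,2]>z0)&(p[:,2]<z1)
        if mask: m&=mask(q)
        return p[m]
    def show(t,p):
        if len(p)<4: print(n,t,len(p));return
        w,v=np.linalg.eigh(np.cov(p[:,:2].T)); a=np.degrees(np.arctan2(v[1,1],v[0,1]))
        print(n,t,len(p),'mean',p.mean(0).round(4),'min',p.min(0).round(3),'max',p.max(0).round(3),'ax',a.round(1),'sd',np.sqrt(w).round(4))
    show('tw all',sel(tw,.11,.3)); show('tw pads',sel(tw,.165,.21)); show('tw pads dark',sel(tw,.15,.22,lambda q:q.max(1)<60)); show('tail',sel(tw,.215,.26))
    show('strip',sel(st,.07,.13,lambda q:q.min(1)>110)); show('strip top',sel(st,.1085,.118,lambda q:q.min(1)>110))
    show('base',sel(base,.008,.02)); show('plate',sel(base,.03,.11)); 
    show('covers',sel((245,155,325,250),.085,.13) )
E
```

```text
scene tw all 325 mean [ 0.5523 -0.2656  0.1993] min [ 0.519 -0.282  0.11 ] max [ 0.571 -0.243  0.234] ax 160.2 sd [0.006  0.0149]
scene tw pads 129 mean [ 0.5562 -0.269   0.1923] min [ 0.519 -0.282  0.17 ] max [ 0.571 -0.254  0.21 ] ax 165.4 sd [0.0062 0.0187]
scene tw pads dark 106 mean [ 0.5567 -0.2696  0.1911] min [ 0.52  -0.282  0.172] max [ 0.571 -0.257  0.21 ] ax 165.6 sd [0.0061 0.0184]
scene tail 124 mean [ 0.5486 -0.2631  0.2251] min [ 0.529 -0.274  0.215] max [ 0.563 -0.247  0.234] ax 150.3 sd [0.005  0.0088]
scene strip 109 mean [0.5778 0.111  0.1118] min [0.569 0.075 0.104] max [0.586 0.159 0.117] ax 93.9 sd [0.0036 0.022 ]
scene strip top 95 mean [0.5776 0.1105 0.1126] min [0.57  0.075 0.109] max [0.586 0.147 0.117] ax 93.5 sd [0.0035 0.0215]
scene base 940 mean [ 0.5513 -0.2733  0.0145] min [ 0.461 -0.325  0.008] max [ 0.602 -0.207  0.02 ] ax 45.8 sd [0.0238 0.0291]
scene plate 308 mean [ 0.5447 -0.2679  0.074 ] min [ 0.528 -0.289  0.03 ] max [ 0.557 -0.244  0.109] ax 61.3 sd [0.0036 0.0147]
scene covers 629 mean [0.5515 0.1027 0.1041] min [0.51  0.015 0.085] max [0.587
[... 475 characters left out ...]
244] min [ 0.527 -0.275  0.215] max [ 0.563 -0.249  0.231] ax 159.6 sd [0.0055 0.0086]
side strip 103 mean [0.5774 0.1151 0.1095] min [0.571 0.076 0.086] max [0.585 0.174 0.114] ax 94.5 sd [0.0036 0.0234]
side strip top 84 mean [0.5785 0.1119 0.1118] min [0.571 0.076 0.109] max [0.585 0.157 0.114] ax 93.3 sd [0.0033 0.0217]
side base 1816 mean [ 0.5436 -0.2741  0.0135] min [ 0.486 -0.326  0.008] max [ 0.601 -0.207  0.02 ] ax -176.6 sd [0.0251 0.028 ]
side plate 371 mean [ 0.5411 -0.2752  0.0735] min [ 0.529 -0.291  0.03 ] max [ 0.558 -0.247  0.109] ax 56.0 sd [0.0036 0.0121]
side covers 429 mean [0.5533 0.0929 0.1052] min [0.511 0.015 0.085] max [0.587 0.198 0.114] ax 93.1 sd [0.0295 0.0523]
```

```bash
cat >> h.py <<'E'
def rot(deg):  # tool down, tool y along deg
    a=np.radians(deg);y=np.array([np.cos(a),np.sin(a),0]);z=np.array([0,0,-1.]);x=np.cross(y,z)
    return R.from_matrix(np.stack([x,y,z],1)).as_rotvec()
E
python3 - <<'E'
from h import *
print(cams.capture('wrist')['T_tool_cam'].round(3).tolist())
for p,a in [((.578,.111,.36),3.5),((.578,.111,.36),183.5),((.545,-.263,.36),-27),((.545,-.263,.36),153)]:
    q=inverse_kinematics(p,rot(a)); print(a,None if q is None else np.round(q,2))
E
```

```text
[[-0.001, -0.952, -0.307, 0.081], [1.0, -0.001, -0.0, 0.0], [0.0, -0.307, 0.952, -0.146], [0.0, 0.0, 0.0, 1.0]]
3.5 [ 0.15  0.05  1.63 -0.    1.46  0.09]
183.5 None
-27 [-0.49  0.08  1.6  -0.    1.46 -0.02]
153 None
```

```bash
python3 - <<'E'
from h import *
k=0
for p,a in [((.578,.111,.30),3.5),((.545,-.263,.36),-27)]:
    for da in (0,):
        manip.move_pose(p,rot(a)); manip.dwell(.2); c=cap('wrist'); np.savez(f'w{k}.npz',P=cloud(c),im=c['image'],T=c['T'],K=c['intrinsics']); cv2.imwrite(f'pics/w{k}.png',c['image']); k+=1
# second place over tweezers
d=R.from_rotvec(rot(-27)).as_matrix()[:,0]
manip.move_linear(np.array((.545,-.263,.36))-d*.06,rate=.15); manip.dwell(.2); c=cap('wrist'); np.savez('w2.npz',P=cloud(c),im=c['image'],T=c['T'],K=c['intrinsics']); cv2.imwrite('pics/w2.png',c['image'])
print(manip.state()['clock'])
cv2.imwrite('pics/wall.png',np.hstack([cv2.resize(cv2.imread(f'pics/w{i}.png'),(400,300)) for i in (0,1)]))
E
```

```text
5.1667
```

View pics/wall.png

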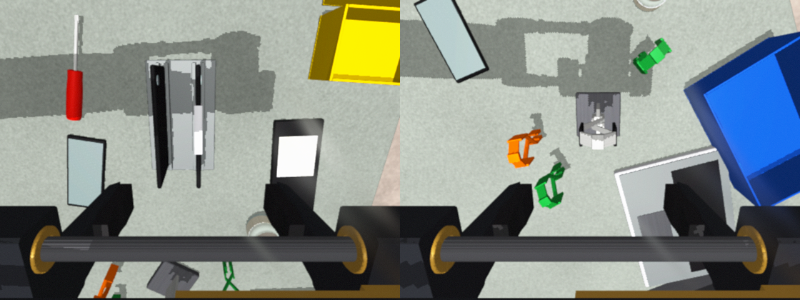

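View pics/w2.png

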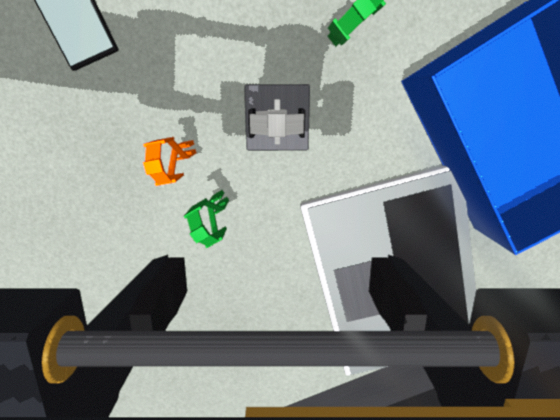

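Left view (strip): the strip is the white bar at about (198,130), on the right cover. Right view and w2: the tweezers stand upright over the plate at (277,122) in w2, with both black pads visible at (250,122) and (304,122). The angle looks right.

```bash
python3 - <<'E'
from h import *
def rect(t,p):
    (c,s,a)=cv2.minAreaRect((p[:,:2]*1000).astype(np.float32)); print(t,len(p),'rect c',np.round(c,1),'size',np.round(s,1),'ang',round(a,1),'mean',(p.mean(0)*1000).round(1),'z95',(np.percentile(p[:,2],[5,50,95])*1000).round(1))
for k in (1,2):
    d=np.load(f'w{k}.npz');P=d['P'];im=d['im'].astype(int)
    near=np.hypot(P[...,0]-.545,P[...,1]+.265)<.05
    for t,z0,z1 in [('tail',.222,.25),('pads',.165,.212),('base',.010,.019)]:
        m=near&(P[...,2]>z0)&(P[...,2]<z1)
        if t=='base': m=(np.hypot(P[...,0]-.545,P[...,1]+.27)<.075)&(P[...,2]>z0)&(P[...,2]<z1)
        rect(f'w{k} {t}',P[m])
    m=near&(P[...,2]>.165)&(P[...,2]<.212)&(im.max(-1)<70); rect('pads dark',P[m])
d=np.load('w0.npz');P=d['P'];im=d['im'].astype(int)
n=np.hypot(P[...,0]-.578,P[...,1]-.111)<.06
for src in ('w0','scene0','side0'):
    d=np.load(src+'.npz');P=d['P'];im=d['im'].astype(int);n=np.hypot(P[...,0]-.578,P[...,1]-.111)<.06
    m=n&(P[...,2]>.106)&(P[...,2]<.12)&(im.min(-1)>110)
    rect(src+' strip',P[m]); p=P[m];f=np.polyfit(p[:,1],p[:,0],1);print('axis deg',90-np.degrees(np.arctan(f[0])),'y 2..98',np.percentile(p[:,1],[1,99]))
    m=(abs(P[...,0]-.55)<.06)&(abs(P[...,1]-.1)<.13)&(P[...,2]>.1)&(P[...,2]<.12)
    p=P[m]; a=p[p[:,0]>.548]; b=p[p[:,0]<.545]
    for t,q in (('A',a),('B',b)):
        f=np.polyfit(q[:,1],q[:,0],1); print(t,'deg',(90-np.degrees(np.arctan(f[0]))).round(2),'x at y.11',np.polyval(f,.11).round(4),'yrange',np.percentile(q[:,1],[1,99]).round(4))
E
```

```text
w1 tail 479 rect c [ 543.6 -260.1] size [17.7 21.4] ang 63.0 mean [ 543.8 -259.7  227.9] z95 [222.6 229.3 230.8]
w1 pads 361 rect c [ 543.5 -260.4] size [23.9 48.2] ang 63.1 mean [ 544.3 -256.4  198.2] z95 [167.6 207.2 211.3]
w1 base 2684 rect c [ 541.4 -264.6] size [89.  89.9] ang 63.2 mean [ 546.7 -255.1   13.7] z95 [12.  13.8 15.3]
pads dark 129 rect c [ 544.  -259.9] size [22.6 46.9] ang 63.1 mean [ 547.6 -252.3  196.3] z95 [177.1 197.8 208.2]
w2 tail 555 rect c [ 543.8 -260.5] size [17.6 21.7] ang 62.8 mean [ 543.7 -260.4  228.2] z95 [222.4 229.5 230.7]
w2 pads 318 rect c [ 543.5 -260.4] size [23.7 47.8] ang 63.2 mean [ 543.9 -259.1  205.1] z95 [175.6 208.2 211.7]
w2 base 2732 rect c [ 541.  -265.3] size [89.6 90.1] ang 63.0 mean [ 544.3 -260.8   13.6] z95 [11.8 13.7 15.2]
pads dark 146 rect c [ 543.4 -260.4] size [23.7 47.8] ang 63.2 mean [ 543.8 -257.4  202.9] z95 [178.2 207.4 208.6]
w0 strip 756 rect c [576.  111.6] size [10.4 72.2] ang 3.7 mean [576.  113.3 111.8] z95 [110.7 111.9 113. ]
axis deg 93.39020919896323 y 2..98 [0.07816177 0.14719207]
A deg 93.61 x at y.11 0.5763 yrange [0.026  0.1981]
B deg 93.69 x at y.11 0.517 yrange [0.0212 0.1947]
scene0 strip 104 rect c [576.8 117. ] size [12.3 83.8] ang 4.0 mean [577.6 110.7 112.2] z95 [107.6 112.  116.3]
axis deg 93.9301271546292 y 2..98 [0.07654893 0.14851277]
A deg 93.74 x at y.11 0.5786 yrange [0.0214 0.1961]
B deg 93.78 x at y.11 0.5188 yrange [0.0162 0.1924]
side0 strip 87 rect c [578.2 116.7] size [11.2 81.3] ang 3.8 mean [578.3 112.2 111.7] z95 [109.2 112.  113.4]
axis deg 93.25777632376864 y 2..98 [0.07664919 0.15543842]
A deg 93.78 x at y.11 0.578 yrange [0.0205 0.194 ]
B deg 93.72 x at y.11 0.5183 yrange [0.0161 0.189 ]
```

```bash
python3 - <<'E'
from h import *
r=rot(-27)
manip.move_linear([.5435,-.2604,.26],rate=.2,rot=r)
manip.move_linear([.5435,-.2604,.171],rate=.1)
s=manip.state();print(s['clock'],s['tool_pos'],s['contact_force'],s['gripper_width'])
manip.set_gripper(.03,25); manip.dwell(.3)
s=manip.state();print(s['clock'],s['tool_pos'],s['contact_force'],s['gripper_width'],s['grasp_force'])
c=cap('wrist');cv2.imwrite('pics/g.png',np.hstack([cv2.resize(c['image'],(400,300)),cv2.resize(cap('side')['image'][220:400,200:400],(400,300))]))
E
```

```text
6.9417 [ 0.54409686 -0.26072639  0.17186319] [-0.39562057 -0.21005446 -0.56408579] 0.08810786269624515
8.025 [ 0.54347123 -0.26033939  0.17094307] [-0.38014991 -0.45358376 -0.04688171] 0.039648398678578854 24.61553743109107
```

View pics/g.png

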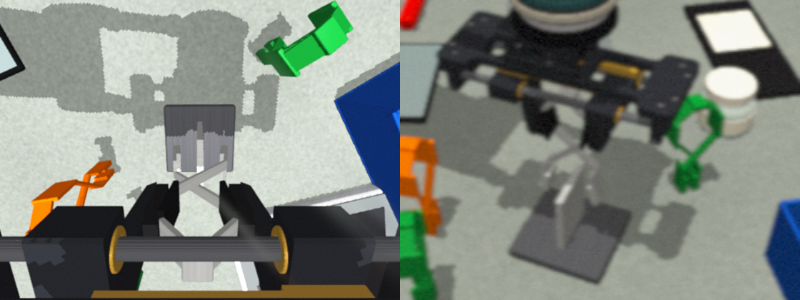

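The wrist view (left) shows the jaws open on both sides of the plate at (200,150). The width of 39.6 mm means they are fully squeezed. Next I lift, carry the tweezers above the strip and check there.

```bash
python3 - <<'E'
from h import *
manip.move_linear([.5435,-.2604,.29],rate=.12)
s=manip.state();print(s['clock'],s['contact_force'],s['gripper_width'])
manip.move_linear([.576,.112,.27],rate=.15,rot=rot(3.65)); manip.dwell(.3)
s=manip.state();print(s['clock'],s['tool_pos'],s['contact_force'],s['gripper_width'],s['grasp_force'])
c=cap('wrist');P=cloud(c);np.savez('w3.npz',P=P,im=c['image'])
d=P-s['tool_pos'];a=np.radians(3.65);y=d[...,0]*np.cos(a)+d[...,1]*np.sin(a);x=-d[...,0]*np.sin(a)+d[...,1]*np.cos(a);z=d[...,2]
for z0 in np.arange(-.11,-.04,.01):
    m=(abs(y)<.05)&(abs(x)<.05)&(z>z0)&(z<z0+.01)
    if m.sum()>3: print('z',z0.round(3),m.sum(),'across',(np.percentile(y[m],[1,50,99])*1e3).round(1),'along',(np.percentile(x[m],[1,99])*1e3).round(1),'n-,n+',(y[m]<0).sum(),(y[m]>0).sum())
cv2.imwrite('pics/h.png',np.hstack([cv2.resize(c['image'],(400,300)),cv2.resize(cap('side')['image'][80:275,170:430],(400,300))]))
E
```

```text
9.2667 [-0.13510629 -0.07664325 -0.24481785] 0.03962115022992322
12.2083 [0.57601143 0.11180844 0.27003049] [ 0.39283746  0.06466956 -0.47496745] 0.04000513665765627 24.6155508980155
z -0.1 5 across [-24.6 -21.8  24. ] along [9.2 9.3] n-,n+ 4 1
z -0.09 82 across [-26.4  21.5  28. ] along [-2.7  9.9] n-,n+ 38 44
z -0.08 94 across [-25.5  19.9  26.8] along [4.7 9.7] n-,n+ 43 51
z -0.07 299 across [-24.2 -18.5  24.6] along [-8.   9.8] n-,n+ 191 108
z -0.06 55 across [-23.7  20.6  23.8] along [9.  9.9] n-,n+ 27 28
z -0.05 358 across [-22.5  17.8  22.5] along [-8.1  9.8] n-,n+ 173 185
z -0.04 297 across [-18.2  12.   18.3] along [-5.6  9.9] n-,n+ 94 203
```

View pics/h.png

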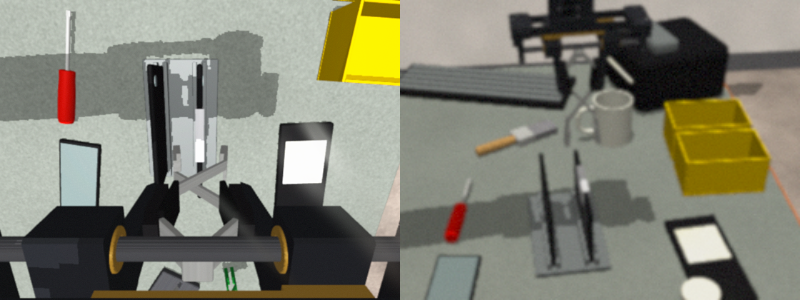

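The tweezers hang centred in the grip, with the jaws symmetric at about ±19 mm and the tips about 95 mm below the TCP. In the left image the strip at (200,145) lies in line with the jaws. Now I lower.

```bash
python3 - <<'E'
from h import *
manip.move_linear([.576,.112,.183],rate=.06); manip.dwell(.2)
s=manip.state();print(s['clock'],s['tool_pos'],s['contact_force'],s['gripper_width'],s['grasp_force'])
c=cap('wrist');P=cloud(c)
d=P-s['tool_pos'];a=np.radians(3.65);y=d[...,0]*np.cos(a)+d[...,1]*np.sin(a);x=-d[...,0]*np.sin(a)+d[...,1]*np.cos(a)
im=c['image'].astype(int);z=P[...,2]
m=(abs(y)<.015)&(x>.01)&(x<.06)&(z>.105)&(z<.12)&(im.min(-1)>110); print('strip across',(np.percentile(y[m],[2,50,98])*1e3).round(1),'far end',(np.percentile(x[m],99)*1e3).round(1),np.median(z[m]))
cv2.imwrite('pics/i.png',np.hstack([cv2.resize(c['image'],(400,300)),cv2.resize(cap('side')['image'][80:275,170:430],(400,300))]))
E
```

```text
14.1083 [0.57618876 0.11201762 0.18333356] [-0.15748809  0.57117136 -0.98403143] 0.03990530568391626 24.61562493816018
strip across [-5.4 -0.2  5.1] far end 35.6 0.11179974038988978
```

View pics/i.png

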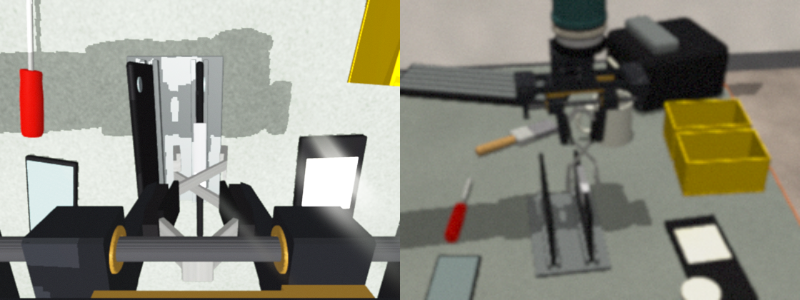

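The strip is centred between the jaws (±5.3 mm) and its far end is 35.6 mm from the TCP, so the jaws are at its middle. Releasing gently.

```bash
python3 - <<'E'
from h import *
for w in (.042,.044,.046,.05,.085): manip.set_gripper(w)
s=manip.state();print(s['clock'],s['contact_force'],s['gripper_width'],s['grasp_force'])
manip.move_linear([.576,.112,.30],rate=.1)
u=R.from_rotvec(rot(3.65)).as_matrix()[:,0]
manip.move_linear(np.array([.576,.112,.30])-u*.06,rate=.15); manip.dwell(.3)
c=cap('wrist');P=cloud(c);n=np.hypot(P[...,0]-.576,P[...,1]-.112)<.035
for t,z0,z1 in (('tail',.225,.255),('pads',.17,.225)):
    p=P[n&(P[...,2]>z0)&(P[...,2]<z1)]; print(t,len(p),cv2.minAreaRect((p[:,:2]*1e3).astype(np.float32)),np.percentile(p[:,2],[50,98]))
print(manip.state()['clock'])
cv2.imwrite('pics/j.png',np.hstack([cv2.resize(c['image'],(400,300)),cv2.resize(cap('side')['image'][80:275,170:430],(400,300))]))
E
```

```text
15.8583 [ 0.72689465 -0.34300514 -0.28892335] 0.08496258006942309 0.0
tail 1682 ((574.77294921875, 112.59832000732422), (38.65587615966797, 17.800077438354492), 3.609398603439331) [0.23603805 0.24323827]
pads 666 ((574.4019165039062, 112.43126678466797), (47.40070724487305, 24.028118133544922), 3.7753183841705322) [0.22003894 0.22483689]
18.075
```

View pics/j.png

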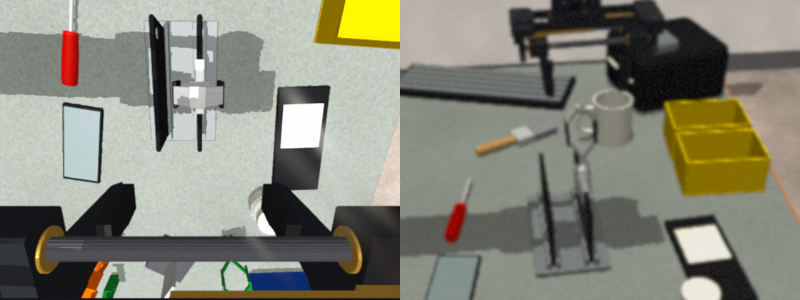

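The tweezers stand upright on the middle of the strip, at (200,95) on the left and (580,150) on the right. The tail top is 243 mm high, and tail and pads line up over the strip. The robot is clear of them.

```bash
python3 -c "
from h import *
print(order.close_job())"
```

```text
the job is handed in; nothing more can be done
None
```

The tweezers are clamped on the middle of the glued strip and standing upright on their own, the other things on the bench were left alone, and I handed the job in at about 18 s of the 35 s allowed.

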